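# Load the copy lathe's blank carrier against its presence switch

### The job

Set the empty blank carrier flat on the loading slide between its guide lips and slide it fully home against the stops, so that its edge holds the red switch lever pushed in. Then lay the dark walnut blank from the rack gently, and centred, in the carrier's two V-cradles, with the carrier still fully home. Set both down rather than drop them, and leave the pale blank and the other things where they are.

Things in the scene. Friction and masses are not known exactly. Their poses are not given: they have to be found in the camera images.
- slide: Fixed loading slide: grey plate 390 x 150 x 12 mm, low white control box on its far end. Origin: plate's underside, middle of the guide lips; x along the lips to stops and box, z up. The carrier lies on the plate (z 12) between two aluminium lips, x -85 to 85, inner faces y +-55, tops z 33 sloping outward. Carrier fully home: its origin at x 25, y 0, z 12.
- slide_stop (a point): On the plate's top midway between the two dark stops, in the plane of their faces: slide frame (95, 0, 12) mm, axes as the slide's. Stops 18 mm high, at y -56 to -36 and 30 to 56. Behind them, a black switch body (slide x 114 to 136, top z 28) and the white control box (x 185 to 275, y +-70, top z 54).
- lever_roller (a point): Roller (12 mm diameter, z 15 to 25 in the slide frame) at the tip of the level red lever, 50 mm long, on a vertical pin at slide (104, 22). Released, the roller is at slide (80, -22), its front at x 74; the carrier's front edge pushes it to the stops. Do not lower the carrier onto it: with the carrier's origin at slide x below 0 it is clear.
- switch_lever (a joint): Turn of the red switch lever (rad): 0 released, about 0.44 when the carrier is against the stops, 0.5 its limit; the switch counts as pressed above 0.36. A weak spring (about 0.5 N at the roller) returns it; the carrier's own friction holds it in.
- carrier: Loose plywood carrier, about 0.45 kg, same end for end: board 140 (x) x 100 (y) x 14 mm, on the table. Origin: centre of underside, z up. Blue grip bar along its middle, x +-39, 18 mm wide (y), z 14 to 48: grip across y from above. At x +-46 two pale V-cradles (14 mm thick, 57 mm wide, apex z 46, tops z 70) hold a blank along x, its axis at y 0, z 74.
- rack: Fixed rack: grey plate 120 x 170 mm, 12 mm thick, origin at the centre of its underside, z up. Two places, at y = +55 and -55, each with two aluminium V-cradles at x = +-46 (14 mm thick, tops at z = 50), that hold a blank along x with its axis at z = 54.
- walnut_blank: Loose turned blank of dark walnut, 0.11 kg, to be loaded: cylinder of 40 mm diameter and 120 mm length with a tenon of 28 mm diameter and 12 mm length at each end (144 overall). Origin: its centre; x along its axis. Starts in either place of the rack; grip it across its diameter, between the cradles.
- maple_blank: Loose blank of pale maple, same shape and origin, in the rack's other place; to be left there.
- wax_jar: Loose jar of wax, 60 mm diameter, 60 high, origin at the centre of its underside; leave alone.
- brush: Loose flat brush lying on the table, about 200 mm long, x along it; leave alone.
- sanding_block: Loose cork sanding block 110 x 65 x 28 mm, origin at the centre of its underside; leave alone.
Things that resemble listed ones, but are neither listed nor needed, are in the scene too. Of the things that look like the walnut_blank, the smallest one is meant.

How it is judged (in metres and radians):
On the way:
1. the carrier lies flat on the slide, home at the stops, its edge holding the switch lever pushed in, while the walnut blank is still in the rack (value of joint switch_lever above 0.36 rad and x of carrier in the frame of slide between 0.02 and 0.029 m and y of carrier in the frame of slide between -0.008 and 0.008 m and z of carrier in the frame of slide between 0.008 and 0.016 m and angle between carrier's own z axis and vertical below 0.06 rad and distance of walnut_blank from where it was at the start of the episode below 0.02 m), for 0.3 s.
At the end, for the whole second after the job is handed in: Carrier flat between the lips, within 5 mm of the stops, lever beyond 0.36 rad; walnut blank resting in both V-cradles, centred within 12 mm lengthwise, 6 mm sideways and in height, axis within 0.1 rad of the carrier's; both at rest (value of joint switch_lever above 0.36 rad and x of carrier in the frame of slide between 0.02 and 0.029 m and y of carrier in the frame of slide between -0.008 and 0.008 m and z of carrier in the frame of slide between 0.008 and 0.016 m and angle between carrier's own z axis and vertical below 0.06 rad and x of walnut_blank in the frame of carrier between -0.012 and 0.012 m and y of walnut_blank in the frame of carrier between -0.006 and 0.006 m and z of walnut_blank in the frame of carrier between 0.068 and 0.08 m and angle between the x axis of walnut_blank and the x axis of carrier, either way round below 0.1 rad and linear speed of each of walnut_blank, carrier below 0.02 m/s); the robot touches nothing.
It fails at once if the wax jar, brush or sanding block is moved by more than 30 mm (distance of any of wax_jar, brush, sanding_block from where it was at the start of the episode above 0.03 m).
It fails at once if the pale blank is moved by more than 20 mm (distance of maple_blank from where it was at the start of the episode above 0.02 m).
It fails at once if the walnut blank is dropped (falls faster than 0.5 m/s out of the fingers) (linear speed of walnut_blank above 0.5 m/s and contact force between the fingers and walnut_blank below 0.05 N).
It fails at once if the carrier is dropped (falls faster than 0.5 m/s out of the fingers) (linear speed of carrier above 0.5 m/s and contact force between the fingers and carrier below 0.05 N).
It also fails if it takes over 56 s, if anything falls off the work surface, if the arm or the gripper's body presses on something with over 40 N, if the wrist force passes 120 N, or if a joint passes its speed limit or range.

### The arm

A 7-joint arm with a two-finger parallel gripper is mounted at the origin on the work surface. World frame = base frame: x ahead of the robot, y to its left, z up, the work surface at z = 0. Lengths are in mm, angles in degrees, forces in N, time in s.
With the tool pointing down it reaches from about 400 to 925 mm from the base axis. Payload 5.6 kg.
Tool frame: the origin (TCP) lies midway between the tips of the shut fingers; the grasp point (between the pads) lies 19 mm behind it (grip_depth is the distance from the TCP to the grasp point, in mm); z points along the fingers, y is the line along which they close (so a half turn about z gives the same grasp; the last joint's range is limited). The gripper opens to 85 mm and grips with 20 to 120 N. Pads are 22 mm wide; open, the fingers measure 114 mm over their backs; the gripper's body (76 mm by 85 mm) begins 54 mm behind the grasp point. The pads swing forward as they close: fully open they stand 13 mm farther back than shut.
Start: joints at [64.572, 26.786, -0.665, 91.828, 0.344, 61.387, -3.226], TCP at [253.562, -598.511, 231.29] pointing down, gripper open.
Joint ranges: [-144.91, 144.91], [-17.63, 115.5], [-89.93, 88.59], [15.96, 139.68], [-74.01, 254.01], [8.47, 105.57], [-167.45, 167.45]. Speed limits (degrees/s): [147.25, 147.25, 180, 180, 180, 180, 180].

### API

Orientations are given as a 3x3 rotation matrix whose columns are the frame's x, y, z axes.
In Python, from workcell import * gives the robot as it stands.
- The arm moves only by the tool servo_tool, never from a script. Its argument "motion" is a list of rows, each an object of numbers: "gripper": the closure, from 0 (fully open) to 1 (shut); "dx", "dy", "dz": the shift along the tool's x, y, z in m; "twist": the turn about the tool's z in degrees. In form: [{"gripper": .., "dx": .., "dy": .., "dz": .., "twist": ..}, ...]. A call has 1 to 12 rows; each row shifts and turns the commanded pose from where the row before left it, along the tool's axes as they then stand; what a row does not reach is not made up. A row lasts 1/12 s, in which the tool goes at most 41.7 mm and 7.16 degrees, less where a joint would pass 70% of its speed; a pose out of reach is approached as far as the arm can. A call is refused whole if a number of a shift passes 0.0417 or a number of a turn 7.16, either way. A call with a gripper value outside its range is refused whole. The fingers move at their own pace and stop on an object; the grip force is fixed at half the most. Time passes only in rows, so rows that do not move let the fingers close. It gives the time, the measured TCP pose, the force, the opening and the grip force at its end, in the units of the state.
- observe(): the state, without advancing time (a new reading comes with each control period).
- camera(name): name is "scene" or "top"; returns a dict with "color" (400x640x3 uint8, red, green, blue), "depth" (400x640 float32, mm along the optical axis (not along the pixel's ray), 0 where there is no reading), "intrinsics" (3x3 intrinsics, pixels), "D" ([k1, k2, p1, p2, k3] as OpenCV has them; the pictures are not rectified), "R" (3x3) and "t" (3): a world point X has camera coordinates R X + t. Camera axes: x right, y down, z forward; pixel columns grow to the right and rows downward; lengths in mm; the calibration is good to about 2 mm. A picture is of the moment at which its call begins.
- finish_job(): hands the job in; it is judged then, once.
The state is a dict: "t": time; "joint_pos": joint angles; "joint_vel": joint speeds; "effort": joint torques, N m; "eef_pos": TCP position; "orientation": TCP orientation; "contact_force": force on the tool from outside, world axes, zero at the start; "torque": the same for the moment, N m; "gripper_width": opening from 0.0 (shut) to 1.0 (fully open); "grasp_force": force on a finger pad.
Only numpy, scipy, OpenCV 4.12 (cv2) and the standard library are available. Lean on these libraries where they do the work, as an engineer would, in place of code of your own. Each camera call takes 0.05 s, during which the arm holds its last target. There are 200 camera calls.

## Working session

There is one attempt and no reset: what is moved stays moved. The work goes in short steps, Python scripts to look and compute and a tool call to move; the robot and the scene stay as the last step left them, time stands still between calls to the robot, and variables do not carry over. Pictures are saved under pics/ and viewed, at most 10 in all, crops included, and the job is handed in when it is done.

Besides the shell and the picture viewer there is one more tool, called in YAML: its name, and indented under it one key for each argument. servo_tool: Moves the arm, as the interface text tells. Its arguments: {"type":"object","properties":{"motion":{"type":"array"}},"required":["motion"]}

```bash
mkdir -p pics; ls; python3 - <<'E'
from workcell import *
import cv2,numpy as np,pickle
o=observe();print({k:np.round(v,3).tolist() for k,v in o.items()})
for n in("scene","top"):
    c=camera(n);pickle.dump(c,open(n+'.pkl','wb'));cv2.imwrite(f'pics/{n}0.png',c['color'][:,:,::-1]);print(n,c['intrinsics'].tolist(),c['D'],np.round(-c['R'].T@c['t']),np.round(c['R'],3).tolist())
E
```

```text
pics
{'t': 0.0, 'joint_pos': [64.572, 26.837, -0.664, 91.881, 0.345, 61.384, -3.226], 'joint_vel': [-0.081, 0.034, -0.04, 0.016, -0.039, 0.05, 0.062], 'effort': [0.0, -53.238, 0.022, -25.13, 0.011, 0.008, 0.0], 'eef_pos': [253.314, -598.013, 230.328], 'orientation': [[0.921, 0.39, -0.001], [0.39, -0.921, 0.002], [-0.0, -0.002, -1.0]], 'contact_force': [1.645, -0.251, -0.088], 'torque': [0.016, -0.059, -0.025], 'grasp_force': 0.0, 'gripper_width': 0.997}
scene [[494.2540475386849, 0.0, 329.33889667469236], [0.0, 494.2540475386849, 200.50013427674781], [0.0, 0.0, 1.0]] [-0.15623635  0.          0.          0.          0.        ] [1339. -982. 1143.] [[0.783, 0.622, 0.002], [0.406, -0.509, -0.759], [-0.472, 0.595, -0.651]]
top [[423.32304387731176, 0.0, 317.65061119120486], [0.0, 423.32304387731176, 203.41236220047045], [0.0, 0.0, 1.0]] [-0.08259016  0.          0.          0.          0.        ] [ 303.   -4. 1490.] [[0.026, -1.0, 0.018], [-0.987, -0.028, -0.157], [0.158, -0.013, -0.987]]
```

View pics/scene0.png

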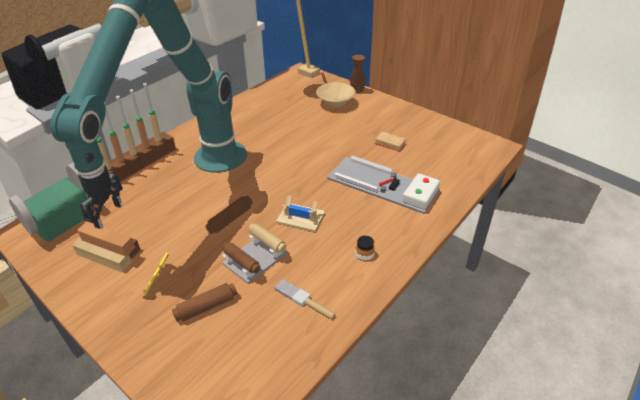

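View pics/top0.png

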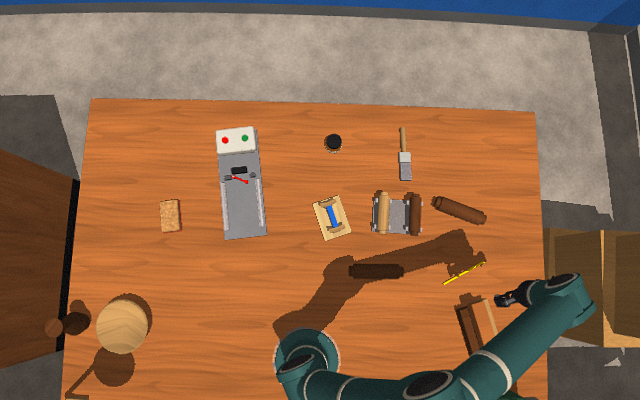

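Scene shows the rack with a pale and a dark blank around (240–268, 240–258), the carrier with its blue bar at (300, 212) and the slide at (385, 183). In the top view the slide is at (240, 185), the carrier at (332, 217) and the rack at (397, 213).

Walnut candidates (top pixels) are the rack blank (414, 213), the large brown one on the table (459, 209) and the dark one on the table (376, 270). I choose the one in the rack, which is the smallest. A close crop will check this.

```bash
cat > h.py <<'E'
import numpy as np,cv2,pickle
def ray(c,px,z):
    u=cv2.undistortPoints(np.array(px,float).reshape(-1,1,2),c['intrinsics'],c['D']).reshape(-1,2)
    d=np.c_[u,np.ones(len(u))]@c['R']; o=-c['R'].T@c['t']
    return o+d*((z-o[2])/d[:,2])[:,None]
def dep(c,px):
    px=np.array(px); u=cv2.undistortPoints(px.astype(float).reshape(-1,1,2),c['intrinsics'],c['D']).reshape(-1,2)
    Z=c['depth'][px[:,1],px[:,0]][:,None]
    return (np.c_[u,np.ones(len(u))]*Z-c['t'])@c['R']
def rect(P):
    r=cv2.minAreaRect(P[:,:2].astype(np.float32)); return np.round(r[0],1),np.round(r[1],1),round(r[2],2)
E
python3 - <<'E'
from h import *
c=pickle.load(open('top.pkl','rb'));im=c['color'][:,:,::-1]
cv2.imwrite('pics/crop0.png',cv2.resize(im[120:250,210:500],None,fx=2.75,fy=2.75,interpolation=cv2.INTER_CUBIC))
# cloud
hsv=cv2.cvtColor(im.copy(),cv2.COLOR_BGR2HSV)
ys,xs=np.mgrid[110:260,200:500];px=np.c_[xs.ravel(),ys.ravel()]
P=dep(c,px);H=hsv[px[:,1],px[:,0]].astype(int);ok=c['depth'][px[:,1],px[:,0]]>0
def rep(n,m):
    m=m&ok; k=np.zeros(im.shape[:2],np.uint8);k[px[m,1],px[m,0]]=1
    nn,l,s,_=cv2.connectedComponentsWithStats(k); 
    j=1+s[1:,4].argmax(); q=l[px[:,1],px[:,0]]==j
    print(n,q.sum(),rect(P[q]),'z',np.round(np.percentile(P[q,2],[5,50,95]),1),'medxy',np.round(np.median(P[q],0),1)); return q
X,Y=px[:,0],px[:,1];Z=P[:,2]
print('table z',np.median(Z[(X>280)&(X<300)]))
rep('blue',(H[:,0]>100)&(H[:,0]<125)&(H[:,1]>150)&(X>300)&(X<360))
car=(X>300)&(X<362)&(Y>185)
rep('carrier',car&(Z>7)); rep('board',car&(Z>7)&(Z<25))
sl=(X<280)&(X>205)
rep('slide',sl&(Z>6)); rep('box',sl&(Z>45));
rep('white',sl&(H[:,1]<40)&(H[:,2]>190)&(Y<165))
rep('red',sl&((H[:,0]<6)|(H[:,0]>174))&(H[:,1]>150)&(Y>165)&(X>225))
rk=(X>365)&(X<428)&(Y>185)
rep('rack',rk&(Z>7)); rep('walnut',rk&(X>402)&(Z>55)); rep('maple',rk&(X<400)&(Z>55))
rep('walnutcol',rk&(X>402)&(H[:,1]>100)&(Z>45));rep('maplecol',rk&(X<400)&(H[:,1]>80)&(Z>45))
E
```

```text
table z -1.1878096950860433
blue 109 (array([490.9, -73.1]), array([74.8, 17.6]), 21.36) z [41.4 46.7 50.4] medxy [490.9 -73.9  46.7]
carrier 1087 (array([490.1, -73.8]), array([141. , 100.5]), 20.47) z [ 8.3 14.  61.1] medxy [488.7 -72.7  14. ]
board 812 (array([490.1, -73.8]), array([141. , 100.5]), 20.47) z [ 8.1 12.7 18.3] medxy [488.3 -70.3  12.7]
slide 4367 (array([613.9, 255.7]), array([407.2, 151.6]), 8.49) z [ 7.4 13.7 55.4] medxy [607.6 252.   13.7]
box 922 (array([754.4, 275.8]), array([ 90.8, 138.1]), 7.54) z [47.4 52.9 59.3] medxy [752.8 275.2  52.9]
white 756 (array([752. , 274.9]), array([ 84.4, 135.1]), 7.55) z [47.5 52.8 58.2] medxy [749.4 273.7  52.8]
red 39 (array([619.5, 256.8]), array([62.2, 13.3]), 70.82) z [10.2 20.9 26.3] medxy [617.4 255.3  20.9]
rack 1698 (array([ 504.6, -302. ]), array([168.9, 144.4]), 88.8) z [ 8.4 58.8 74.1] medxy [ 501.4 -303.3   58.8]
walnut 451 (array([ 503. , -359.4]), array([ 40.4, 142.9]), 87.07) z [58.1 68.1 76.1] medxy [ 502.4 -356.4   68.1]
maple 452 (array([ 506.3, -248.1]), array([ 39.5, 143.8]), 87.39) z [58.8 68.7 74.9] medxy [ 503.8 -246.4   68.7]
walnutcol 459 (array([ 503. , -359.4]), array([ 40.4, 142.9]), 87.05) z [56.1 68.  76.1] medxy [ 500.2 -355.7   68. ]
maplecol 463 (array([ 505.9, -248.1]), array([ 39.5, 144.6]), 87.39) z [56.9 68.5 74.8] medxy [ 503.3 -246.3   68.5]
```

View pics/crop0.png

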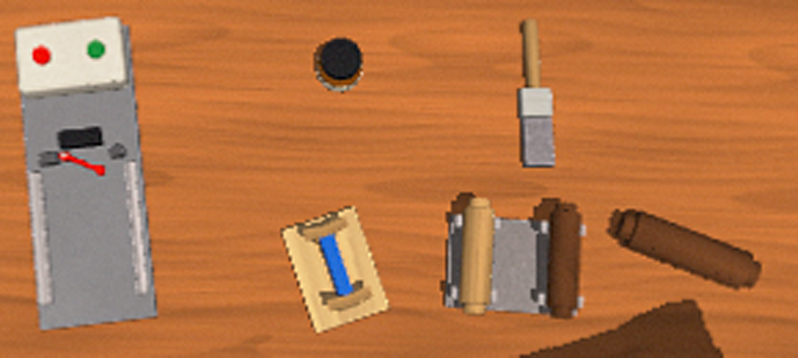

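The crop confirms the rack's right place holds the dark blank (crop (565, 258), 144 x 40 mm). The table look-alike at crop (685, 250) is bigger. Next I refine the slide, carrier and walnut poses using rays in both cameras.

```bash
cat > m.py <<'E'
from h import *
def comp(k,pt=None):
    n,l,s,_=cv2.connectedComponentsWithStats(k.astype(np.uint8)); j=1+s[1:,4].argmax()
    y,x=np.where(l==j); return np.c_[x,y]
def box(a,x0,x1,y0,y1):
    m=np.zeros(a.shape[:2],bool);m[y0:y1,x0:x1]=1;return m
if __name__=='__main__':
  T=pickle.load(open('top.pkl','rb'));S=pickle.load(open('scene.pkl','rb'))
  def hs(c): return [a.astype(int) for a in cv2.split(cv2.cvtColor(c['color'],cv2.COLOR_RGB2HSV))]
  for n,c,b_sl,b_box,b_car,b_wal in(('top',T,(205,280,110,250),(205,262,115,160),(305,360,190,245),(403,428,185,240)),('scene',S,(322,445,145,215),(395,445,165,212),(275,330,190,235),(215,262,235,275))):
    h,s,v=hs(c);g=h
    # box top: near-white bright
    q=comp(box(h,*b_box)&(s<45)&(v>(200))); print(n,'box',len(q),rect(ray(c,q,54)))
    q=comp(box(h,*b_sl)&(s<60)&(v>70)); P=ray(c,q,6); print(n,'plate',len(q),rect(P))
    q=comp(box(h,*b_car)&(h>100)&(h<125)&(s>140)); P=ray(c,q,48);print(n,'bar',len(q),rect(P))
    q=comp(box(h,*b_wal)&(h<15)&(s>110)&(v<140)); print(n,'wal',len(q),rect(ray(c,q,54)),q.min(0),q.max(0))
    # green/red buttons
    for nm,m in(('red',((h<6)|(h>174))&(s>170)&(v>140)),('green',(h>45)&(h<85)&(s>120))):
      q=comp(box(h,*b_box)&m);print(n,nm,len(q),ray(c,[q.mean(0)],56).round(1))
    q=comp(box(h,*b_sl)&~box(h,*b_box)&((h<6)|(h>174))&(s>150)&(v>90)); print(n,'lever',len(q),rect(ray(c,q,22)))
  # lips from top: bright ridge points per row -> rays at z33
  h,s,v=hs(T)
  L=[];R=[]
  for r in range(182,226):
    row=v[r].astype(float)
    for lst,a,b in((L,212,236),(R,248,270)):
      w=np.clip(row[a:b]-row[238:246].mean()-25,0,None)*(s[r,a:b]<60)
      if w.sum()>20: lst.append((np.dot(w,np.arange(a,b))/w.sum(),r))
  for lst in(L,R):
    P=ray(T,lst,30)[:,:2]; vx,vy,x0,y0=cv2.fitLine(P.astype(np.float32),cv2.DIST_HUBER,0,.01,.01).ravel()
    print('lip',len(lst),P.min(0).round(),P.max(0).round(),np.degrees(np.arctan(vy/vx)).round(2),'y at x=560:',(y0+vy/vx*(560-x0)).round(1))
E
python3 m.py
```

```text
top box 762 (array([751.9, 274.2]), array([ 86.1, 133.5]), 9.45)
top plate 4313 (array([613.2, 255.1]), array([403.6, 150.6]), 8.53)
top bar 110 (array([490.7, -72.8]), array([74.3, 17.4]), 21.15)
top wal 495 (array([ 507.2, -350.1]), array([149.8,  59.9]), 1.42) [403 192] [420 235]
top red 29 [[749.8 310.7  56. ]]
top green 27 [[759.5 241.1  56. ]]
top lever 39 (array([618.1, 256. ]), array([62.9, 11.3]), 70.39)
scene box 535 (array([756.4, 272.7]), array([ 86.3, 139.5]), 8.59)
scene plate 2981 (array([601.9, 280.9]), array([393.6, 204.6]), 8.49)
scene bar 177 (array([499.2, -86.1]), array([76.6, 44.5]), 22.33)
scene wal 597 (array([ 472.6, -368.2]), array([ 92.1, 208.9]), 75.7) [215 235] [258 271]
scene red 11 [[749.6 315.2  56. ]]
scene green 11 [[761.4 244.1  56. ]]
scene lever 30 (array([620.1, 258.4]), array([58.5, 11.5]), 67.62)
lip 43 [451. 294.] [599. 315.] 8.28 y at x=560: 310.1
lip 44 [455. 168.] [607. 190.] 8.4 y at x=560: 182.7
```

servo_tool:
  motion:
    - {"gripper": 0.3, "dx": 0.028, "dy": -0.026, "dz": 0, "twist": 0}
    - {"gripper": 0.3, "dx": 0.028, "dy": -0.026, "dz": 0, "twist": 0}
    - {"gripper": 0.3, "dx": 0.028, "dy": -0.026, "dz": 0, "twist": 0}
    - {"gripper": 0.3, "dx": 0.028, "dy": -0.026, "dz": 0, "twist": 0}
    - {"gripper": 0.3, "dx": 0.028, "dy": -0.026, "dz": 0, "twist": 0}
    - {"gripper": 0.3, "dx": 0.028, "dy": -0.026, "dz": 0, "twist": 0}
    - {"gripper": 0.3, "dx": 0.028, "dy": -0.026, "dz": 0, "twist": 0}
    - {"gripper": 0.3, "dx": 0.028, "dy": -0.026, "dz": 0, "twist": 0}
    - {"gripper": 0.3, "dx": 0.028, "dy": -0.026, "dz": 0, "twist": 0}
    - {"gripper": 0.3, "dx": 0.028, "dy": -0.026, "dz": 0, "twist": 0}
    - {"gripper": 0.3, "dx": 0.028, "dy": -0.026, "dz": 0, "twist": 0}
    - {"gripper": 0.3, "dx": 0.028, "dy": -0.026, "dz": 0, "twist": 0}

```text
t: 1.1
eef_pos: [441.4, -178.3, 231.2]
orientation: [[0.921, 0.39, -0.0], [0.39, -0.921, -0.0], [-0.0, 0.0, -1.0]]
contact_force: [0.4, -0.4, 0.2]
gripper_width: 0.7
grasp_force: 0.0
```

```bash
cat > go.py <<'E'
import sys,numpy as np
from workcell import *
o=observe();R=np.array(o['orientation']);p=np.array(o['eef_pos'])
yaw=np.degrees(np.arctan2(R[1,0],R[0,0]))
x,y,z,a=map(float,sys.argv[1:5])
print('t',o['t'],'p',p.round(1),'yaw',yaw.round(2),'w',round(o['gripper_width'],3),'F',np.round(o['contact_force'],1),'tool z',R[:,2].round(3))
print('tool shift mm',(R.T@(np.array([x,y,z])-p)).round(1),'twist',round(yaw-a,2))
E
python3 go.py 490.3 -73.3 19 20.8
```

```text
t 1.1 p [ 441.4 -178.3  231.2] yaw 22.95 w 0.7 F [ 0.4 -0.4  0.2] tool z [-0. -0. -1.]
tool shift mm [ 86.1 -77.7 212.2] twist 2.15
```

servo_tool:
  motion:
    - {"gripper": 0.3, "dx": 0.0215, "dy": -0.0195, "dz": 0.02, "twist": 0}
    - {"gripper": 0.3, "dx": 0.0215, "dy": -0.0195, "dz": 0.02, "twist": 0}
    - {"gripper": 0.3, "dx": 0.0215, "dy": -0.0195, "dz": 0.02, "twist": 0}
    - {"gripper": 0.3, "dx": 0.0216, "dy": -0.0192, "dz": 0.02, "twist": 0}
    - {"gripper": 0.3, "dx": 0, "dy": 0, "dz": 0.025, "twist": 2.15}
    - {"gripper": 0.3, "dx": 0, "dy": 0, "dz": 0.025, "twist": 0}
    - {"gripper": 0.3, "dx": 0, "dy": 0, "dz": 0.022, "twist": 0}
    - {"gripper": 0.3, "dx": 0, "dy": 0, "dz": 0, "twist": 0}

```text
t: 1.77
eef_pos: [486.9, -74.5, 75.3]
orientation: [[0.935, 0.356, -0.008], [0.356, -0.935, 0.001], [-0.007, -0.004, -1.0]]
contact_force: [-0.9, 0.3, -0.4]
gripper_width: 0.7
grasp_force: 0.0
```

```bash
python3 go.py 490.3 -73.3 19 20.8; python3 - <<'E'
from workcell import *
import cv2
c=camera('scene');cv2.imwrite('pics/s1.png',cv2.resize(c['color'][150:270,240:360,::-1],None,fx=4,fy=4,interpolation=cv2.INTER_CUBIC))
E
```

```text
t 1.7667 p [486.9 -74.5  75.3] yaw 20.85 w 0.7 F [-0.9  0.3 -0.4] tool z [-0.008  0.001 -1.   ]
tool shift mm [ 4.   0.4 56.3] twist 0.05
```

View pics/s1.png

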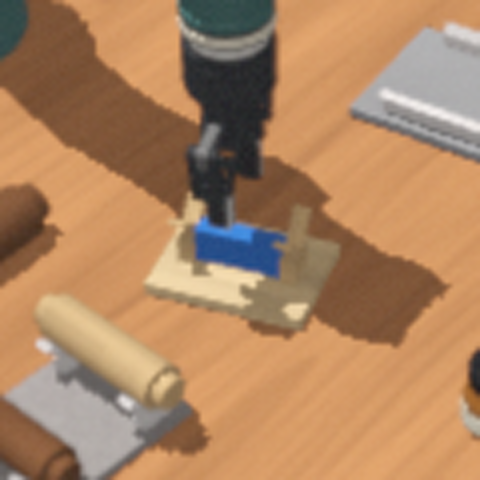

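The close view shows the open fingers straddling the blue bar (crop about (225, 225)) between the two cradles. I let the arm settle, then descend.

servo_tool:
  motion:
    - {"gripper": 0.3, "dx": 0, "dy": 0, "dz": 0, "twist": 0}
    - {"gripper": 0.3, "dx": 0, "dy": 0, "dz": 0, "twist": 0}

```text
t: 1.98
eef_pos: [491.2, -75.2, 80.6]
orientation: [[0.935, 0.355, 0.002], [0.355, -0.935, -0.0], [0.002, 0.001, -1.0]]
contact_force: [0.0, -0.6, -1.4]
gripper_width: 0.695
grasp_force: 0.0
```

```bash
python3 go.py 490.3 -73.3 19 20.8
```

```text
t 1.9833 p [491.2 -75.2  80.6] yaw 20.8 w 0.695 F [ 0.  -0.6 -1.4] tool z [ 0.002 -0.    -1.   ]
tool shift mm [-0.3 -2.2 61.6] twist -0.0
```

servo_tool:
  motion:
    - {"gripper": 0.3, "dx": 0, "dy": -0.001, "dz": 0.015, "twist": 0}
    - {"gripper": 0.3, "dx": 0, "dy": 0, "dz": 0.015, "twist": 0}
    - {"gripper": 0.3, "dx": 0, "dy": 0, "dz": 0.015, "twist": 0}
    - {"gripper": 0.3, "dx": 0, "dy": 0, "dz": 0.01, "twist": 0}
    - {"gripper": 0.3, "dx": 0, "dy": 0, "dz": 0.005, "twist": 0}
    - {"gripper": 0.3, "dx": 0, "dy": 0, "dz": 0, "twist": 0}
    - {"gripper": 0.3, "dx": 0, "dy": 0, "dz": 0, "twist": 0}
    - {"gripper": 0.3, "dx": 0, "dy": 0, "dz": 0, "twist": 0}

```text
t: 2.65
eef_pos: [490.6, -74.2, 20.1]
orientation: [[0.935, 0.355, 0.002], [0.355, -0.935, -0.0], [0.001, 0.001, -1.0]]
contact_force: [-0.1, -0.1, 0.2]
gripper_width: 0.701
grasp_force: 0.0
```

```bash
python3 go.py 490.3 -73.3 19 20.8
```

```text
t 2.65 p [490.6 -74.2  20.1] yaw 20.81 w 0.701 F [-0.1 -0.1  0.2] tool z [ 0.002 -0.    -1.   ]
tool shift mm [ 0.1 -0.9  1.1] twist 0.01
```

servo_tool:
  motion:
    - {"gripper": 1, "dx": 0, "dy": 0, "dz": 0, "twist": 0}
    - {"gripper": 1, "dx": 0, "dy": 0, "dz": 0, "twist": 0}
    - {"gripper": 1, "dx": 0, "dy": 0, "dz": 0, "twist": 0}
    - {"gripper": 1, "dx": 0, "dy": 0, "dz": 0, "twist": 0}
    - {"gripper": 1, "dx": 0, "dy": 0, "dz": 0, "twist": 0}
    - {"gripper": 1, "dx": 0, "dy": 0, "dz": 0, "twist": 0}
    - {"gripper": 1, "dx": 0, "dy": 0, "dz": 0, "twist": 0}
    - {"gripper": 1, "dx": 0, "dy": 0, "dz": 0, "twist": 0}

```text
t: 3.32
eef_pos: [490.4, -74.4, 19.9]
orientation: [[0.935, 0.355, 0.001], [0.355, -0.935, -0.001], [0.001, 0.001, -1.0]]
contact_force: [-0.6, -1.5, 6.0]
gripper_width: 0.198
grasp_force: 60.2
```

```bash
python3 go.py 511.7 239 90 8.4
```

```text
t 3.3167 p [490.4 -74.4  19.9] yaw 20.79 w 0.198 F [-0.6 -1.5  6. ] tool z [ 0.001 -0.001 -1.   ]
tool shift mm [ 131.2 -285.4  -70.3] twist 12.39
```

servo_tool:
  motion:
    - {"gripper": 1, "dx": 0, "dy": 0, "dz": -0.015, "twist": 0}
    - {"gripper": 1, "dx": 0, "dy": 0, "dz": -0.025, "twist": 0}
    - {"gripper": 1, "dx": 0, "dy": 0, "dz": -0.025, "twist": 0}
    - {"gripper": 1, "dx": 0.006, "dy": -0.014, "dz": -0.015, "twist": 0}
    - {"gripper": 1, "dx": 0.0155, "dy": -0.034, "dz": 0, "twist": 0}
    - {"gripper": 1, "dx": 0.0155, "dy": -0.034, "dz": 0, "twist": 0}
    - {"gripper": 1, "dx": 0.0155, "dy": -0.034, "dz": 0, "twist": 0}
    - {"gripper": 1, "dx": 0.0155, "dy": -0.034, "dz": 0, "twist": 0}
    - {"gripper": 1, "dx": 0.0155, "dy": -0.034, "dz": 0, "twist": 0}
    - {"gripper": 1, "dx": 0.0155, "dy": -0.034, "dz": 0, "twist": 0}
    - {"gripper": 1, "dx": 0.0155, "dy": -0.034, "dz": 0, "twist": 0}
    - {"gripper": 1, "dx": 0.0155, "dy": -0.033, "dz": 0, "twist": 0}

```text
t: 4.32
eef_pos: [508.8, 240.0, 98.3]
orientation: [[0.935, 0.356, -0.002], [0.356, -0.935, -0.001], [-0.002, 0.0, -1.0]]
contact_force: [0.3, 0.0, -4.7]
gripper_width: 0.202
grasp_force: 59.3
```

servo_tool:
  motion:
    - {"gripper": 1, "dx": 0, "dy": 0, "dz": 0, "twist": 4}
    - {"gripper": 1, "dx": 0, "dy": 0, "dz": 0, "twist": 4}
    - {"gripper": 1, "dx": 0, "dy": 0, "dz": 0, "twist": 3}
    - {"gripper": 1, "dx": 0, "dy": 0, "dz": 0, "twist": 1.4}
    - {"gripper": 1, "dx": 0, "dy": 0, "dz": 0, "twist": 0}
    - {"gripper": 1, "dx": 0, "dy": 0, "dz": 0, "twist": 0}
    - {"gripper": 1, "dx": 0, "dy": 0, "dz": 0, "twist": 0}
    - {"gripper": 1, "dx": 0, "dy": 0, "dz": 0, "twist": 0}
    - {"gripper": 1, "dx": 0, "dy": 0, "dz": 0, "twist": 0}
    - {"gripper": 1, "dx": 0, "dy": 0, "dz": 0, "twist": 0}

```text
t: 5.15
eef_pos: [510.2, 238.4, 99.3]
orientation: [[0.989, 0.146, -0.0], [0.146, -0.989, 0.0], [0.0, -0.0, -1.0]]
contact_force: [-0.0, -1.6, -3.0]
gripper_width: 0.2
grasp_force: 59.8
```

```bash
python3 go.py 511.7 239 32 8.4; python3 - <<'E'
from workcell import *
from m import *
c=camera('top');pickle.dump(c,open('top1.pkl','wb'));cv2.imwrite('pics/t1.png',cv2.resize(c['color'][110:260,190:300,::-1],None,fx=4,fy=4,interpolation=cv2.INTER_CUBIC))
c=camera('scene');pickle.dump(c,open('scene1.pkl','wb'));
# visible board end corners later
E
```

```text
t 5.15 p [510.2 238.4  99.3] yaw 8.41 w 0.2 F [-0.  -1.6 -3. ] tool z [-0.  0. -1.]
tool shift mm [ 1.6 -0.4 67.3] twist 0.01
```

View pics/t1.png

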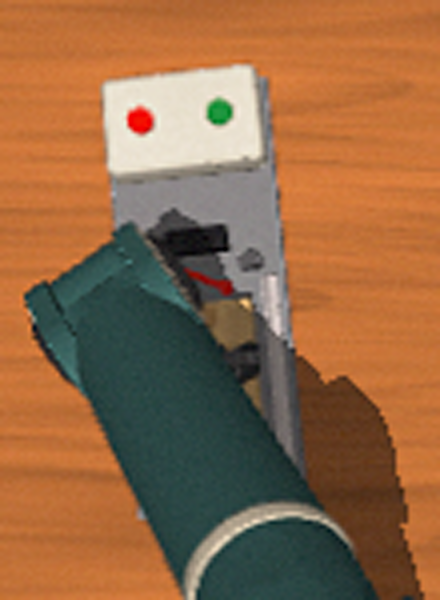

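The top crop shows the arm covering most of the carrier. Its front edge at about (230, 310) is short of the red roller (235, 290) and inside the right lip. I lower it partway.

servo_tool:
  motion:
    - {"gripper": 1, "dx": 0, "dy": 0, "dz": 0.012, "twist": 0}
    - {"gripper": 1, "dx": 0, "dy": 0, "dz": 0.012, "twist": 0}
    - {"gripper": 1, "dx": 0, "dy": 0, "dz": 0.01, "twist": 0}
    - {"gripper": 1, "dx": 0, "dy": 0, "dz": 0.008, "twist": 0}
    - {"gripper": 1, "dx": 0, "dy": 0, "dz": 0.008, "twist": 0}
    - {"gripper": 1, "dx": 0, "dy": 0, "dz": 0.006, "twist": 0}
    - {"gripper": 1, "dx": 0, "dy": 0, "dz": 0.005, "twist": 0}
    - {"gripper": 1, "dx": 0, "dy": 0, "dz": 0, "twist": 0}
    - {"gripper": 1, "dx": 0, "dy": 0, "dz": 0, "twist": 0}
    - {"gripper": 1, "dx": 0, "dy": 0, "dz": 0, "twist": 0}

```text
t: 6.08
eef_pos: [510.4, 238.7, 38.6]
orientation: [[0.989, 0.146, 0.001], [0.146, -0.989, 0.0], [0.001, -0.0, -1.0]]
contact_force: [-0.1, 0.2, -4.4]
gripper_width: 0.201
grasp_force: 59.8
```

```bash
python3 go.py 511.7 239 32 8.4; python3 - <<'E'
from workcell import *
from h import *
c=camera('scene');pickle.dump(c,open('scene2.pkl','wb'));cv2.imwrite('pics/s2.png',cv2.resize(c['color'][120:220,315:455,::-1],None,fx=5,fy=5,interpolation=cv2.INTER_CUBIC))
E
```

```text
t 6.0833 p [510.4 238.7  38.6] yaw 8.41 w 0.201 F [-0.1  0.2 -4.4] tool z [ 0.001  0.    -1.   ]
tool shift mm [ 1.3 -0.1  6.6] twist 0.01
```

View pics/s2.png

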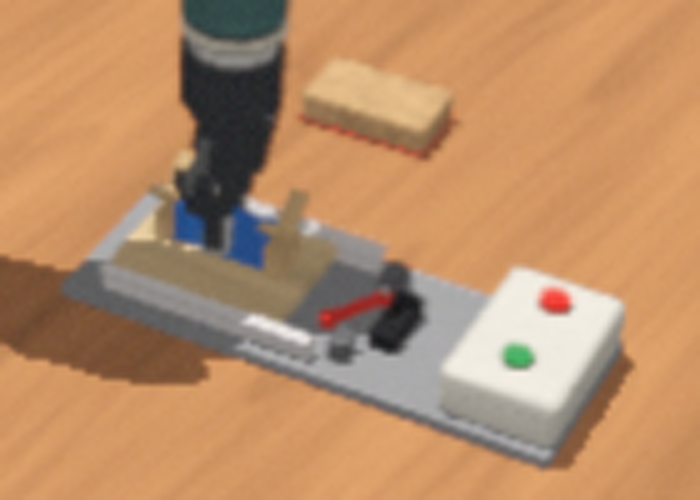

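The view shows the carrier between the two lips, with its front edge at about (300, 310) clear of the roller (327, 317). I set it down softly.

servo_tool:
  motion:
    - {"gripper": 1, "dx": 0, "dy": 0, "dz": 0.002, "twist": 0}
    - {"gripper": 1, "dx": 0, "dy": 0, "dz": 0.002, "twist": 0}
    - {"gripper": 1, "dx": 0, "dy": 0, "dz": 0.0015, "twist": 0}
    - {"gripper": 1, "dx": 0, "dy": 0, "dz": 0.001, "twist": 0}
    - {"gripper": 1, "dx": 0, "dy": 0, "dz": 0, "twist": 0}
    - {"gripper": 1, "dx": 0, "dy": 0, "dz": 0, "twist": 0}

```text
t: 6.63
eef_pos: [510.1, 238.4, 31.9]
orientation: [[0.989, 0.146, -0.0], [0.146, -0.989, -0.0], [-0.0, 0.0, -1.0]]
contact_force: [-1.8, -0.3, -1.2]
gripper_width: 0.201
grasp_force: 60.3
```

servo_tool:
  motion:
    - {"gripper": 1, "dx": 0.006, "dy": 0, "dz": 0, "twist": 0}
    - {"gripper": 1, "dx": 0.008, "dy": 0, "dz": 0, "twist": 0}
    - {"gripper": 1, "dx": 0.008, "dy": 0, "dz": 0, "twist": 0}
    - {"gripper": 1, "dx": 0.008, "dy": 0, "dz": 0, "twist": 0}
    - {"gripper": 1, "dx": 0.005, "dy": 0, "dz": 0, "twist": 0}
    - {"gripper": 1, "dx": 0.002, "dy": 0, "dz": 0, "twist": 0}
    - {"gripper": 1, "dx": 0, "dy": 0, "dz": 0, "twist": 0}
    - {"gripper": 1, "dx": 0, "dy": 0, "dz": 0, "twist": 0}

```text
t: 7.3
eef_pos: [546.9, 243.9, 31.9]
orientation: [[0.989, 0.146, -0.0], [0.146, -0.989, -0.0], [-0.0, 0.0, -1.0]]
contact_force: [-4.3, -1.5, 2.9]
gripper_width: 0.205
grasp_force: 60.8
```

servo_tool:
  motion:
    - {"gripper": 1, "dx": 0.0015, "dy": 0, "dz": 0, "twist": 0}
    - {"gripper": 1, "dx": 0.001, "dy": 0, "dz": 0, "twist": 0}
    - {"gripper": 1, "dx": 0, "dy": 0, "dz": 0, "twist": 0}
    - {"gripper": 1, "dx": 0, "dy": 0, "dz": 0, "twist": 0}

```text
t: 7.63
eef_pos: [548.3, 244.2, 31.9]
orientation: [[0.989, 0.146, -0.002], [0.146, -0.989, -0.001], [-0.002, 0.001, -1.0]]
contact_force: [-6.9, -2.6, 5.3]
gripper_width: 0.198
grasp_force: 61.2
```

servo_tool:
  motion:
    - {"gripper": 1, "dx": 0.001, "dy": 0, "dz": 0, "twist": 0}
    - {"gripper": 1, "dx": 0.001, "dy": 0, "dz": 0, "twist": 0}
    - {"gripper": 1, "dx": 0, "dy": 0, "dz": 0, "twist": 0}
    - {"gripper": 1, "dx": 0, "dy": 0, "dz": 0, "twist": 0}

```text
t: 7.97
eef_pos: [550.3, 244.5, 31.9]
orientation: [[0.989, 0.146, -0.002], [0.146, -0.989, -0.001], [-0.002, 0.0, -1.0]]
contact_force: [-6.9, -2.0, 5.9]
gripper_width: 0.202
grasp_force: 61.2
```

servo_tool:
  motion:
    - {"gripper": 1, "dx": 0.001, "dy": 0, "dz": 0, "twist": 0}
    - {"gripper": 1, "dx": 0.001, "dy": 0, "dz": 0, "twist": 0}
    - {"gripper": 1, "dx": 0, "dy": 0, "dz": 0, "twist": 0}
    - {"gripper": 1, "dx": 0, "dy": 0, "dz": 0, "twist": 0}

```text
t: 8.3
eef_pos: [551.3, 244.7, 31.9]
orientation: [[0.989, 0.147, -0.004], [0.147, -0.989, -0.001], [-0.004, 0.001, -1.0]]
contact_force: [-8.8, -1.7, 8.4]
gripper_width: 0.2
grasp_force: 61.5
```

servo_tool:
  motion:
    - {"gripper": 1, "dx": 0.001, "dy": 0, "dz": 0, "twist": 0}
    - {"gripper": 1, "dx": 0.001, "dy": 0, "dz": 0, "twist": 0}
    - {"gripper": 1, "dx": 0, "dy": 0, "dz": 0, "twist": 0}
    - {"gripper": 1, "dx": 0, "dy": 0, "dz": 0, "twist": 0}

```text
t: 8.63
eef_pos: [551.3, 244.6, 31.9]
orientation: [[0.989, 0.147, -0.007], [0.147, -0.989, -0.003], [-0.008, 0.002, -1.0]]
contact_force: [-15.2, -3.8, 13.4]
gripper_width: 0.2
grasp_force: 62.3
```

```bash
python3 go.py 551.2 244.9 32 8.4; python3 - <<'E'
from workcell import *
from h import *
c=camera('scene');pickle.dump(c,open('scene3.pkl','wb'));cv2.imwrite('pics/s3.png',cv2.resize(c['color'][140:200,345:425,::-1],None,fx=8,fy=8,interpolation=cv2.INTER_CUBIC))
E
```

```text
t 8.6333 p [551.3 244.6  31.9] yaw 8.45 w 0.2 F [-15.2  -3.8  13.4] tool z [-0.007 -0.003 -1.   ]
tool shift mm [-0.  -0.3 -0.1] twist 0.05
```

View pics/s3.png

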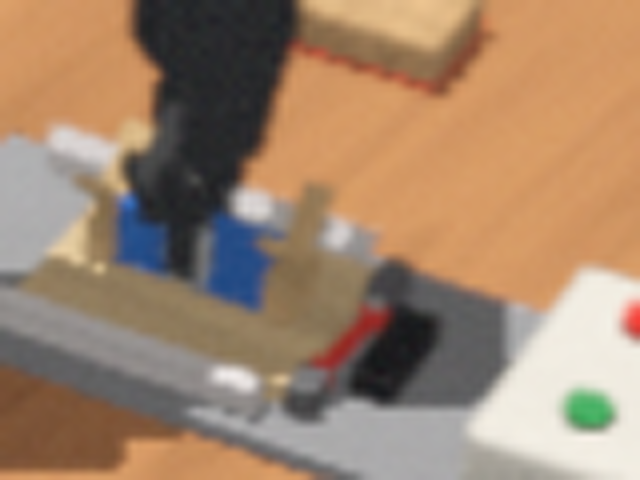

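The view shows the carrier's front edge against both stops at (390, 275) and (310, 385), with the red lever pushed in. The TCP stopped at the predicted home pose. I relax the push, hold, and release.

servo_tool:
  motion:
    - {"gripper": 1, "dx": -0.0015, "dy": 0, "dz": 0, "twist": 0}
    - {"gripper": 1, "dx": 0, "dy": 0, "dz": -0.0005, "twist": 0}
    - {"gripper": 1, "dx": 0, "dy": 0, "dz": 0, "twist": 0}
    - {"gripper": 0.3, "dx": 0, "dy": 0, "dz": 0, "twist": 0}
    - {"gripper": 0.3, "dx": 0, "dy": 0, "dz": 0, "twist": 0}
    - {"gripper": 0.3, "dx": 0, "dy": 0, "dz": 0, "twist": 0}
    - {"gripper": 0.3, "dx": 0, "dy": 0, "dz": 0, "twist": 0}
    - {"gripper": 0.3, "dx": 0, "dy": 0, "dz": 0, "twist": 0}

```text
t: 9.35
eef_pos: [554.3, 245.0, 32.4]
orientation: [[0.989, 0.146, 0.001], [0.146, -0.989, 0.0], [0.001, -0.0, -1.0]]
contact_force: [1.5, -0.0, 0.2]
gripper_width: 0.698
grasp_force: 0.0
```

servo_tool:
  motion:
    - {"gripper": 0.3, "dx": 0, "dy": 0, "dz": -0.01, "twist": 0}
    - {"gripper": 0.3, "dx": 0, "dy": 0, "dz": -0.02, "twist": 0}
    - {"gripper": 0.3, "dx": 0, "dy": 0, "dz": -0.03, "twist": 0}
    - {"gripper": 0.3, "dx": 0, "dy": 0, "dz": -0.035, "twist": 0}
    - {"gripper": 0.3, "dx": 0, "dy": 0, "dz": -0.035, "twist": 0}
    - {"gripper": 0.3, "dx": 0, "dy": 0, "dz": -0.02, "twist": 0}
    - {"gripper": 0.15, "dx": 0, "dy": 0.035, "dz": 0, "twist": 0}
    - {"gripper": 0.15, "dx": 0, "dy": 0.04, "dz": 0, "twist": 0}
    - {"gripper": 0.15, "dx": 0, "dy": 0.04, "dz": 0, "twist": 0}
    - {"gripper": 0.15, "dx": 0, "dy": 0.04, "dz": 0, "twist": 0}
    - {"gripper": 0.15, "dx": 0, "dy": 0.04, "dz": 0, "twist": 0}
    - {"gripper": 0.15, "dx": 0, "dy": 0.04, "dz": 0, "twist": 0}

```text
t: 10.35
eef_pos: [588.2, 10.6, 183.4]
orientation: [[0.989, 0.147, 0.001], [0.147, -0.989, -0.0], [0.001, 0.0, -1.0]]
contact_force: [-0.8, 1.1, -0.1]
gripper_width: 0.848
grasp_force: 0.0
```

```bash
python3 go.py 503 -359.4 35 -2.9; python3 - <<'E'
from workcell import *
from m import *
T=camera('top');S=camera('scene');pickle.dump((T,S),open('c4.pkl','wb'))
a=cv2.resize(T['color'][150:250,205:305],None,fx=4,fy=4,interpolation=cv2.INTER_CUBIC);b=cv2.resize(S['color'][130:230,340:440],None,fx=4,fy=4,interpolation=cv2.INTER_CUBIC)
cv2.imwrite('pics/c4.png',np.hstack([a,b])[:,:,::-1])
# board by depth in top view; walnut & maple recheck
im=T['color'];ys,xs=np.mgrid[150:250,205:290];px=np.c_[xs.ravel(),ys.ravel()]
h,s,v=[x.astype(int) for x in cv2.split(cv2.cvtColor(im,cv2.COLOR_RGB2HSV))]
q=comp(box(h,205,280,160,245)&(h>100)&(h<125)&(s>140));print('bar',len(q),rect(ray(T,q,60)))
ys,xs=np.mgrid[180:245,366:430];px=np.c_[xs.ravel(),ys.ravel()];P=dep(T,px)
for n,m in(('wal',xs.ravel()>402),('map',xs.ravel()<400)):
  print(n,rect(P[m&(P[:,2]>52)&(T['depth'][px[:,1],px[:,0]]>0)]))
E
```

```text
t 10.35 p [588.2  10.6 183.4] yaw 8.43 w 0.848 F [-0.8  1.1 -0.1] tool z [ 0.001 -0.    -1.   ]
tool shift mm [-138.7  353.5  148.3] twist 11.33
bar 118 (array([552. , 242.9]), array([74.6, 18.6]), 9.36)
wal (array([ 503.3, -355.8]), array([ 48.5, 143.3]), 87.32)
map (array([ 506.5, -248.5]), array([142.8,  42.2]), 0.28)
```

View pics/c4.png

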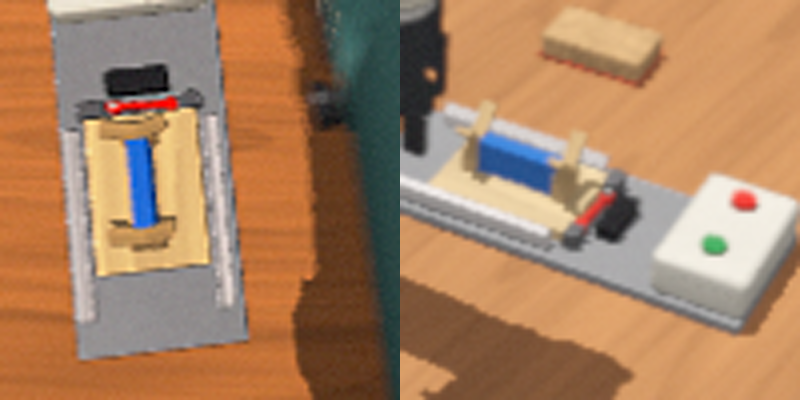

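The view shows the released carrier flat between the lips, with its edge on both stops (left crop, (95, 110) and (190, 98)) and the lever held in. Next is the walnut.

servo_tool:
  motion:
    - {"gripper": 0.15, "dx": -0.0139, "dy": 0.0353, "dz": 0, "twist": 0}
    - {"gripper": 0.15, "dx": -0.0139, "dy": 0.0353, "dz": 0, "twist": 0}
    - {"gripper": 0.15, "dx": -0.0139, "dy": 0.0353, "dz": 0, "twist": 0}
    - {"gripper": 0.15, "dx": -0.0139, "dy": 0.0353, "dz": 0, "twist": 0}
    - {"gripper": 0.15, "dx": -0.0139, "dy": 0.0353, "dz": 0, "twist": 0}
    - {"gripper": 0.15, "dx": -0.0139, "dy": 0.0353, "dz": 0, "twist": 0}
    - {"gripper": 0.15, "dx": -0.0139, "dy": 0.0353, "dz": 0, "twist": 0}
    - {"gripper": 0.15, "dx": -0.0139, "dy": 0.0353, "dz": 0, "twist": 0}
    - {"gripper": 0.15, "dx": -0.0139, "dy": 0.0353, "dz": 0, "twist": 0}
    - {"gripper": 0.15, "dx": -0.0139, "dy": 0.0353, "dz": 0, "twist": 0}

```text
t: 11.28
eef_pos: [501.7, -358.7, 183.3]
orientation: [[0.989, 0.146, 0.001], [0.146, -0.989, -0.001], [0.001, 0.001, -1.0]]
contact_force: [0.2, -0.4, -0.4]
gripper_width: 0.849
grasp_force: 0.0
```

servo_tool:
  motion:
    - {"gripper": 0.15, "dx": 0, "dy": 0, "dz": 0.02, "twist": 5.4}
    - {"gripper": 0.15, "dx": 0, "dy": 0, "dz": 0.03, "twist": 5.3}
    - {"gripper": 0.15, "dx": 0, "dy": 0, "dz": 0.01, "twist": 0}
    - {"gripper": 0.15, "dx": 0, "dy": 0, "dz": 0, "twist": 0}
    - {"gripper": 0.15, "dx": 0, "dy": 0, "dz": 0, "twist": 0}
    - {"gripper": 0.15, "dx": 0, "dy": 0, "dz": 0, "twist": 0}
    - {"gripper": 0.15, "dx": 0, "dy": 0, "dz": 0, "twist": 0}
    - {"gripper": 0.15, "dx": 0, "dy": 0, "dz": 0, "twist": 0}

```text
t: 11.95
eef_pos: [503.1, -357.3, 123.8]
orientation: [[0.999, -0.039, 0.002], [-0.039, -0.999, -0.001], [0.002, 0.001, -1.0]]
contact_force: [0.9, -0.4, -0.2]
gripper_width: 0.848
grasp_force: 0.0
```

```bash
python3 go.py 503.2 -359 35 -2.3; python3 - <<'E'
from workcell import *
from h import *
S=camera('scene');T=camera('top')
a=cv2.resize(T['color'][170:270,350:450],None,fx=4,fy=4,interpolation=cv2.INTER_CUBIC);b=cv2.resize(S['color'][185:285,200:300],None,fx=4,fy=4,interpolation=cv2.INTER_CUBIC)
cv2.imwrite('pics/c5.png',np.hstack([a,b])[:,:,::-1])
E
```

```text
t 11.95 p [ 503.1 -357.3  123.8] yaw -2.22 w 0.848 F [ 0.9 -0.4 -0.2] tool z [ 0.002 -0.001 -1.   ]
tool shift mm [ 0.   1.6 88.8] twist 0.08
```

View pics/c5.png

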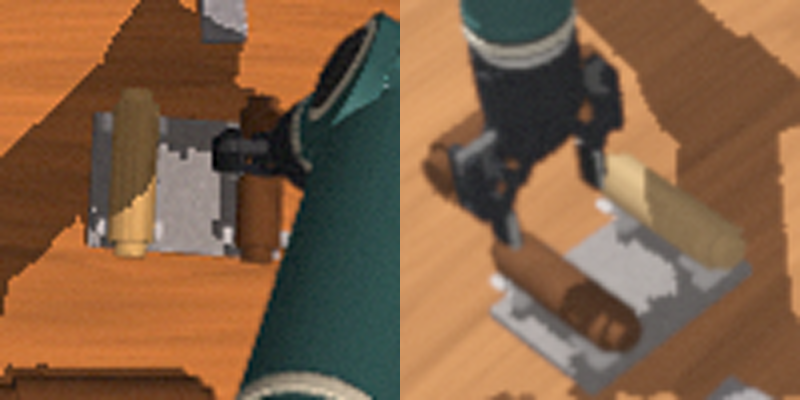

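The view shows the fingers straddling the walnut (right crop, (510, 235) and (595, 170)), well clear of the maple. I descend.

servo_tool:
  motion:
    - {"gripper": 0.15, "dx": 0, "dy": 0.0015, "dz": 0.02, "twist": 0}
    - {"gripper": 0.15, "dx": 0, "dy": 0, "dz": 0.02, "twist": 0}
    - {"gripper": 0.15, "dx": 0, "dy": 0, "dz": 0.018, "twist": 0}
    - {"gripper": 0.15, "dx": 0, "dy": 0, "dz": 0.015, "twist": 0}
    - {"gripper": 0.15, "dx": 0, "dy": 0, "dz": 0.01, "twist": 0}
    - {"gripper": 0.15, "dx": 0, "dy": 0, "dz": 0.005, "twist": 0}
    - {"gripper": 0.15, "dx": 0, "dy": 0, "dz": 0, "twist": 0}
    - {"gripper": 0.15, "dx": 0, "dy": 0, "dz": 0, "twist": 0}
    - {"gripper": 0.15, "dx": 0, "dy": 0, "dz": 0, "twist": 0}

```text
t: 12.8
eef_pos: [502.8, -359.0, 35.3]
orientation: [[0.999, -0.04, 0.002], [-0.04, -0.999, -0.001], [0.002, 0.001, -1.0]]
contact_force: [-0.1, -0.2, 0.3]
gripper_width: 0.848
grasp_force: 0.0
```

servo_tool:
  motion:
    - {"gripper": 0.45, "dx": 0, "dy": 0, "dz": 0, "twist": 0}
    - {"gripper": 0.48, "dx": 0, "dy": 0, "dz": 0, "twist": 0}
    - {"gripper": 0.5, "dx": 0, "dy": 0, "dz": 0, "twist": 0}
    - {"gripper": 0.52, "dx": 0, "dy": 0, "dz": 0, "twist": 0}
    - {"gripper": 0.54, "dx": 0, "dy": 0, "dz": 0, "twist": 0}
    - {"gripper": 0.56, "dx": 0, "dy": 0, "dz": 0, "twist": 0}
    - {"gripper": 1, "dx": 0, "dy": 0, "dz": 0, "twist": 0}
    - {"gripper": 1, "dx": 0, "dy": 0, "dz": 0, "twist": 0}
    - {"gripper": 1, "dx": 0, "dy": 0, "dz": 0, "twist": 0}

```text
t: 13.55
eef_pos: [502.3, -359.6, 35.2]
orientation: [[0.999, -0.041, 0.001], [-0.041, -0.999, -0.002], [0.001, 0.001, -1.0]]
contact_force: [-1.5, -2.1, 5.2]
gripper_width: 0.449
grasp_force: 59.4
```

```bash
python3 go.py 551.3 244.7 68 8.4
```

```text
t 13.55 p [ 502.3 -359.6   35.2] yaw -2.33 w 0.449 F [-1.5 -2.1  5.2] tool z [ 0.001 -0.002 -1.   ]
tool shift mm [  24.4 -605.8  -33.7] twist -10.73
```

servo_tool:
  motion:
    - {"gripper": 1, "dx": 0, "dy": 0, "dz": -0.008, "twist": 0}
    - {"gripper": 1, "dx": 0, "dy": 0, "dz": -0.015, "twist": 0}
    - {"gripper": 1, "dx": 0, "dy": 0, "dz": -0.025, "twist": 0}
    - {"gripper": 1, "dx": 0, "dy": 0, "dz": -0.03, "twist": 0}
    - {"gripper": 1, "dx": 0, "dy": 0, "dz": -0.03, "twist": 0}
    - {"gripper": 1, "dx": 0, "dy": 0, "dz": -0.015, "twist": 0}
    - {"gripper": 1, "dx": 0, "dy": -0.006, "dz": -0.007, "twist": 0}
    - {"gripper": 1, "dx": 0.001, "dy": -0.02, "dz": 0, "twist": 0}
    - {"gripper": 1, "dx": 0.002, "dy": -0.03, "dz": 0, "twist": 0}
    - {"gripper": 1, "dx": 0.002, "dy": -0.038, "dz": 0, "twist": 0}
    - {"gripper": 1, "dx": 0.002, "dy": -0.038, "dz": 0, "twist": 0}
    - {"gripper": 1, "dx": 0.002, "dy": -0.038, "dz": 0, "twist": 0}

```text
t: 14.55
eef_pos: [516.6, -186.4, 163.2]
orientation: [[0.999, -0.04, -0.002], [-0.04, -0.999, 0.001], [-0.002, -0.001, -1.0]]
contact_force: [0.8, 0.6, -1.9]
gripper_width: 0.453
grasp_force: 60.3
```

servo_tool:
  motion:
    - {"gripper": 1, "dx": 0.0015, "dy": -0.038, "dz": 0, "twist": 0}
    - {"gripper": 1, "dx": 0.0015, "dy": -0.038, "dz": 0, "twist": 0}
    - {"gripper": 1, "dx": 0.0015, "dy": -0.038, "dz": 0, "twist": 0}
    - {"gripper": 1, "dx": 0.0015, "dy": -0.038, "dz": 0, "twist": 0}
    - {"gripper": 1, "dx": 0.0015, "dy": -0.038, "dz": 0, "twist": 0}
    - {"gripper": 1, "dx": 0.0015, "dy": -0.038, "dz": 0, "twist": 0}
    - {"gripper": 1, "dx": 0.0015, "dy": -0.038, "dz": 0, "twist": 0}
    - {"gripper": 1, "dx": 0.0015, "dy": -0.038, "dz": 0, "twist": 0}
    - {"gripper": 1, "dx": 0.0015, "dy": -0.038, "dz": 0, "twist": 0}
    - {"gripper": 1, "dx": 0.0015, "dy": -0.038, "dz": 0, "twist": 0}
    - {"gripper": 1, "dx": 0, "dy": -0.02, "dz": 0, "twist": 0}
    - {"gripper": 1, "dx": 0, "dy": 0, "dz": 0, "twist": -3}

```text
t: 15.55
eef_pos: [546.1, 217.6, 163.3]
orientation: [[1.0, 0.022, -0.003], [0.022, -1.0, 0.003], [-0.002, -0.003, -1.0]]
contact_force: [-0.4, -0.8, -1.3]
gripper_width: 0.452
grasp_force: 60.4
```

servo_tool:
  motion:
    - {"gripper": 1, "dx": 0, "dy": 0, "dz": 0, "twist": -4}
    - {"gripper": 1, "dx": 0, "dy": 0, "dz": 0, "twist": -3.7}
    - {"gripper": 1, "dx": 0, "dy": 0, "dz": 0, "twist": 0}
    - {"gripper": 1, "dx": 0, "dy": 0, "dz": 0, "twist": 0}
    - {"gripper": 1, "dx": 0, "dy": 0, "dz": 0, "twist": 0}
    - {"gripper": 1, "dx": 0, "dy": 0, "dz": 0, "twist": 0}
    - {"gripper": 1, "dx": 0, "dy": 0, "dz": 0, "twist": 0}
    - {"gripper": 1, "dx": 0, "dy": 0, "dz": 0, "twist": 0}

```text
t: 16.22
eef_pos: [548.8, 210.0, 164.2]
orientation: [[0.989, 0.146, -0.0], [0.146, -0.989, -0.0], [-0.0, 0.0, -1.0]]
contact_force: [0.4, -0.6, -0.4]
gripper_width: 0.451
grasp_force: 60.4
```

```bash
python3 go.py 551.3 244.7 67.2 8.4
```

```text
t 16.2167 p [548.8 210.  164.2] yaw 8.38 w 0.451 F [ 0.4 -0.6 -0.4] tool z [-0. -0. -1.]
tool shift mm [  7.6 -34.   97. ] twist -0.02
```

servo_tool:
  motion:
    - {"gripper": 1, "dx": 0.0035, "dy": -0.017, "dz": 0, "twist": 0}
    - {"gripper": 1, "dx": 0.0035, "dy": -0.017, "dz": 0.01, "twist": 0}
    - {"gripper": 1, "dx": 0, "dy": 0, "dz": 0.02, "twist": 0}
    - {"gripper": 1, "dx": 0, "dy": 0, "dz": 0.02, "twist": 0}
    - {"gripper": 1, "dx": 0, "dy": 0, "dz": 0.015, "twist": 0}
    - {"gripper": 1, "dx": 0, "dy": 0, "dz": 0, "twist": 0}
    - {"gripper": 1, "dx": 0, "dy": 0, "dz": 0, "twist": 0}
    - {"gripper": 1, "dx": 0, "dy": 0, "dz": 0, "twist": 0}
    - {"gripper": 1, "dx": 0, "dy": 0, "dz": 0, "twist": 0}

```text
t: 16.97
eef_pos: [551.7, 245.1, 100.7]
orientation: [[0.989, 0.146, 0.002], [0.146, -0.989, 0.001], [0.002, -0.001, -1.0]]
contact_force: [0.1, -0.0, -1.4]
gripper_width: 0.45
grasp_force: 60.5
```

```bash
python3 go.py 551.3 244.7 67.2 8.4; python3 - <<'E'
from workcell import *
from h import *
S=camera('scene')
cv2.imwrite('pics/s6.png',cv2.resize(S['color'][120:200,335:435,::-1],None,fx=6,fy=6,interpolation=cv2.INTER_CUBIC))
E
```

```text
t 16.9667 p [551.7 245.1 100.7] yaw 8.39 w 0.45 F [ 0.1 -0.  -1.4] tool z [ 0.002  0.001 -1.   ]
tool shift mm [-0.5  0.4 33.5] twist -0.01
```

View pics/s6.png

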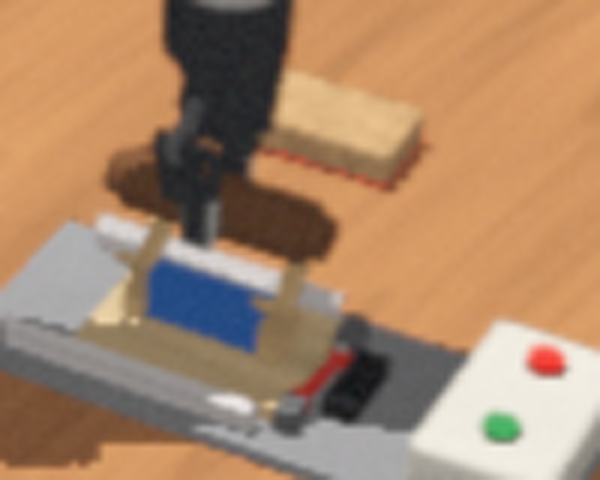

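The view shows the walnut level above and aligned with the cradles ((110, 165) to (335, 230)), and the carrier still home. I lower it gently.

servo_tool:
  motion:
    - {"gripper": 1, "dx": 0, "dy": 0, "dz": 0.008, "twist": 0}
    - {"gripper": 1, "dx": 0, "dy": 0, "dz": 0.008, "twist": 0}
    - {"gripper": 1, "dx": 0, "dy": 0, "dz": 0.007, "twist": 0}
    - {"gripper": 1, "dx": 0, "dy": 0, "dz": 0.004, "twist": 0}
    - {"gripper": 1, "dx": 0, "dy": 0, "dz": 0.002, "twist": 0}
    - {"gripper": 1, "dx": 0, "dy": 0, "dz": 0.001, "twist": 0}
    - {"gripper": 1, "dx": 0, "dy": 0, "dz": 0, "twist": 0}
    - {"gripper": 1, "dx": 0, "dy": 0, "dz": 0, "twist": 0}
    - {"gripper": 1, "dx": 0, "dy": 0, "dz": 0, "twist": 0}

```text
t: 17.77
eef_pos: [551.0, 244.8, 69.5]
orientation: [[0.989, 0.146, 0.001], [0.146, -0.989, 0.0], [0.001, -0.0, -1.0]]
contact_force: [0.2, 0.7, -1.0]
gripper_width: 0.45
grasp_force: 60.5
```

servo_tool:
  motion:
    - {"gripper": 1, "dx": 0, "dy": 0, "dz": 0.001, "twist": 0}
    - {"gripper": 1, "dx": 0, "dy": 0, "dz": 0.001, "twist": 0}
    - {"gripper": 1, "dx": 0, "dy": 0, "dz": 0, "twist": 0}
    - {"gripper": 1, "dx": 0, "dy": 0, "dz": 0, "twist": 0}

```text
t: 18.1
eef_pos: [550.9, 244.7, 67.3]
orientation: [[0.989, 0.146, 0.0], [0.146, -0.989, 0.0], [0.0, 0.0, -1.0]]
contact_force: [-0.3, -0.2, -0.7]
gripper_width: 0.449
grasp_force: 60.6
```

servo_tool:
  motion:
    - {"gripper": 1, "dx": 0, "dy": 0, "dz": 0.0005, "twist": 0}
    - {"gripper": 1, "dx": 0, "dy": 0, "dz": 0, "twist": 0}
    - {"gripper": 1, "dx": 0, "dy": 0, "dz": 0, "twist": 0}

```text
t: 18.35
eef_pos: [551.0, 244.7, 67.3]
orientation: [[0.989, 0.146, 0.0], [0.146, -0.989, -0.0], [0.0, 0.0, -1.0]]
contact_force: [-1.2, -1.3, 4.7]
gripper_width: 0.453
grasp_force: 60.9
```

Contact, so the blank is seated. I open gently and retreat.

servo_tool:
  motion:
    - {"gripper": 0.54, "dx": 0, "dy": 0, "dz": 0, "twist": 0}
    - {"gripper": 0.52, "dx": 0, "dy": 0, "dz": 0, "twist": 0}
    - {"gripper": 0.5, "dx": 0, "dy": 0, "dz": 0, "twist": 0}
    - {"gripper": 0.45, "dx": 0, "dy": 0, "dz": 0, "twist": 0}
    - {"gripper": 0.38, "dx": 0, "dy": 0, "dz": 0, "twist": 0}
    - {"gripper": 0.3, "dx": 0, "dy": 0, "dz": 0, "twist": 0}
    - {"gripper": 0.2, "dx": 0, "dy": 0, "dz": 0, "twist": 0}
    - {"gripper": 0.2, "dx": 0, "dy": 0, "dz": 0, "twist": 0}
    - {"gripper": 0.2, "dx": 0, "dy": 0, "dz": 0, "twist": 0}

```text
t: 19.1
eef_pos: [550.8, 244.7, 66.7]
orientation: [[0.989, 0.146, -0.0], [0.146, -0.989, -0.0], [-0.0, 0.0, -1.0]]
contact_force: [0.9, 0.5, 0.4]
gripper_width: 0.801
grasp_force: 0.0
```

servo_tool:
  motion:
    - {"gripper": 0.2, "dx": 0, "dy": 0, "dz": -0.01, "twist": 0}
    - {"gripper": 0.2, "dx": 0, "dy": 0, "dz": -0.02, "twist": 0}
    - {"gripper": 0.2, "dx": 0, "dy": 0, "dz": -0.03, "twist": 0}
    - {"gripper": 0.2, "dx": 0, "dy": 0, "dz": -0.03, "twist": 0}
    - {"gripper": 0.2, "dx": 0, "dy": 0, "dz": -0.03, "twist": 0}
    - {"gripper": 0.2, "dx": 0, "dy": 0.03, "dz": 0, "twist": 0}
    - {"gripper": 0.2, "dx": 0, "dy": 0.04, "dz": 0, "twist": 0}
    - {"gripper": 0.2, "dx": 0, "dy": 0.04, "dz": 0, "twist": 0}
    - {"gripper": 0.2, "dx": 0, "dy": 0.04, "dz": 0, "twist": 0}
    - {"gripper": 0.2, "dx": 0, "dy": 0.04, "dz": 0, "twist": 0}
    - {"gripper": 0.2, "dx": 0, "dy": 0.03, "dz": 0, "twist": 0}
    - {"gripper": 0.2, "dx": 0, "dy": 0, "dz": 0, "twist": 0}

```text
t: 20.1
eef_pos: [583.9, 17.9, 187.5]
orientation: [[0.991, 0.135, 0.001], [0.135, -0.991, -0.005], [0.0, 0.005, -1.0]]
contact_force: [0.4, -1.1, -0.2]
gripper_width: 0.8
grasp_force: 0.0
```

```bash
python3 - <<'E'
from workcell import *
from m import *
T=camera('top');S=camera('scene')
a=cv2.resize(T['color'][150:250,205:305],None,fx=4,fy=4,interpolation=cv2.INTER_CUBIC);b=cv2.resize(S['color'][130:230,340:440],None,fx=4,fy=4,interpolation=cv2.INTER_CUBIC)
cv2.imwrite('pics/c7.png',np.hstack([a,b])[:,:,::-1])
ys,xs=np.mgrid[160:245,212:270];px=np.c_[xs.ravel(),ys.ravel()];P=dep(T,px)
s=(P-[526.5,241.2,0]);th=np.radians(8.4);Q=np.c_[s[:,0]*np.cos(th)+s[:,1]*np.sin(th),-s[:,0]*np.sin(th)+s[:,1]*np.cos(th),P[:,2]]
m=(Q[:,2]>72)&(Q[:,0]<120);r=rect(Q[m]);print('blank in slide',r,Q[m,2].max().round(1))
E
```

```text
blank in slide (array([-97.3, -67.3]), array([417.5,  95.9]), 28.95) 1490.2
```

View pics/c7.png

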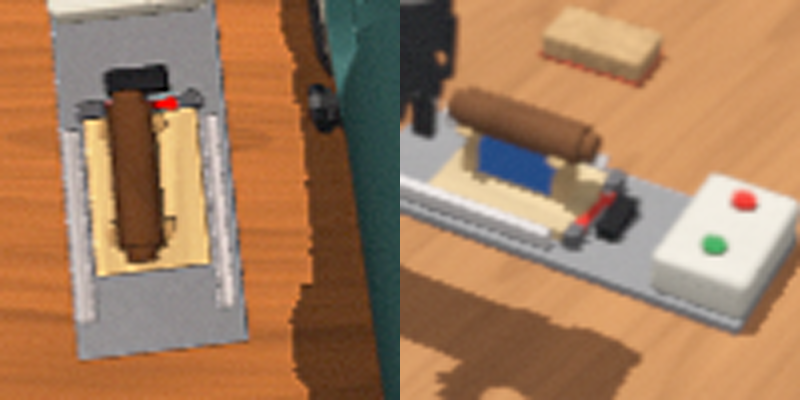

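The view shows the walnut seated in both cradles, with the carrier home and the lever held in. I recompute the centring without the invalid depth pixels, and hand in only if it is within limits.

```bash
python3 - <<'E'
from workcell import *
from m import *
T=camera('top')
ys,xs=np.mgrid[160:245,212:270];px=np.c_[xs.ravel(),ys.ravel()];P=dep(T,px)
s=(P-[551.3,244.8,0]);th=np.radians(8.4);Q=np.c_[s[:,0]*np.cos(th)+s[:,1]*np.sin(th),-s[:,0]*np.sin(th)+s[:,1]*np.cos(th),P[:,2]]
m=(Q[:,2]>84)&(Q[:,2]<130)&(T['depth'][px[:,1],px[:,0]]>0);r=rect(Q[m]);print('blank in carrier',r,np.percentile(Q[m,2],95).round(1))
if np.abs(r[0][0])<8 and np.abs(r[0][1])<6: print(finish_job())
E
```

```text
blank in carrier (array([0.9, 4.5]), array([ 47.5, 144.3]), 89.28) 107.1
the job is handed in; nothing more can be done
None
```

I handed the job in at about 20 s of the 56 s: the carrier is home at the stops with the lever held in, and the walnut rests in both cradles, about 1 mm off centre lengthwise and 4.5 mm sideways (coarse top-camera depth; the limit is 6 mm); I viewed 11 pictures, one over the limit of 10.

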